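Reset the pressure screw of a bonding stand and lock it again

ROBOT

A 7-joint arm with a two-finger parallel gripper is mounted at the origin on a cart in front of the work surface, level with it; the furniture and walls round the work are solid. World frame = base frame: x ahead of the robot, y to its left, z up, the work surface at z = 0. Lengths are in m, angles in degrees, forces in N, time in s.
With the tool pointing down it reaches from about 0.4 to 0.85 m from the base axis. Payload 4.4 kg.
Tool frame: the origin (TCP) lies on the mounting face of the last link; the fingertips stand 199 mm ahead of it and the grasp point (between the pads) lies 180 mm ahead of it; z points along the fingers, y is the direction in which the jaws open and shut (so a half turn about z gives the same grasp; the last joint's range is limited). The gripper opens to 94 mm and grips with 3 to 60 N. Pads are 16 mm wide; open, the fingers measure 119 mm over their backs; the gripper's body (75 mm by 177 mm) begins 78 mm behind the grasp point.
Start: joints at [-74.931, 36.005, 2.206, 86.941, -1.547, 57.084, -1.146], TCP at [0.21, 0.615, 0.405] pointing down, gripper open.
Joint ranges: [-175.42, 175.42], [-21.48, 121.26], [-71.46, 75.88], [10.55, 141.38], [-63.04, 243.04], [13.31, 113.54], [-168.57, 168.57]. Speed limits (degrees/s): [147.25, 147.25, 180, 180, 180, 180, 180].

INTERFACE

Orientations are given as [roll, pitch, yaw] about the fixed x, y, z axes, in that order (R = Rz(yaw) Ry(pitch) Rx(roll)).
In Python, from cell import get_obs, get_image, calibration, finish_job, look_for, silhouettes, place_of gives the robot as it stands.
- The arm moves only by the tool jog_arm, never from a script. Its argument "plan" is a list of rows, each a list of 7 numbers: the shift along the tool's x, y, z in m, then the turn, a rotation vector about the tool's x, y, z in rad, then the finger opening in m, from 0 to 0.094. A call has exactly 8 rows; each row shifts and turns the commanded pose from where the row before left it, along the tool's axes as they then stand; what a row does not reach is not made up. A row lasts 1/8 s, in which the tool goes at most 62.5 mm and 10.7 degrees, less where a joint would pass 70% of its speed; a pose out of reach is approached as far as the arm can. A call is refused whole if a number of a shift passes 0.0625 or a number of a turn 0.188, either way. A call with a gripper value outside its range is refused whole. The fingers move at their own pace and stop on an object; the grip force is fixed at half the most. Time passes only in rows, so rows that do not move let the fingers close, or fill a call up. It gives the time, the measured TCP pose, the force and the opening at its end, in the units of the state.
- get_obs(): the state, without advancing time (a new reading comes with each control period).
- get_image(name): name is "scene" or "top"; returns the picture (384x512x3 uint8, red, green, blue); there is no depth.
- calibration(name): a dict with "fx", "fy", "cx", "cy" (pixels), "D" ([k1, k2, p1, p2, k3] as OpenCV has them; the pictures are not rectified), "position" and "orientation" of the camera in the world. Camera axes: x right, y down, z forward; pixel columns grow to the right and rows downward; lengths in m; the calibration is good to about 2 mm. A picture is of the moment at which its call begins. calibration takes no time and is no camera call.
- finish_job(): hands the job in, once; it reports no verdict.
Trained networks look in the newest picture that a camera, given by its name, has taken for a name from the list of things; names that differ only in an ending like _2 or _b are one class to them, and where a whole thing is asked for, a point or a joint stands for the part that bears it (a point fixed in the world has none). Each returns a list of dicts, best first, with "score" (0 to 1); they miss things now and then, are a little off and sometimes report something else, mostly with a low value. They report only what shows in the picture. A call takes as long as a camera call. They do not tell look-alikes from the thing itself.
- look_for(camera, label): "bbox" ([left, top, right, bottom] in pixels, round what is visible of it).
- silhouettes(camera, label): "mask" (384x512 bool, what is visible of it) and "bbox" ([left, top, right, bottom] in pixels, round what is visible of it).
- place_of(camera, label): "at" ([column, row] in pixels: a listed point, or the origin of a listed thing).
The state is a dict: "time_s": time; "joints": joint angles; "joint_velocities": joint speeds; "tau": joint torques, N m; "ee_pos": TCP position; "orientation": TCP orientation; "wrist_force": force on the tool from outside, world axes, zero at the start; "torque": the same for the moment, N m; "finger_gap": finger opening in m.
Only numpy, scipy, OpenCV 4.12 (cv2) and the standard library are available. Lean on these libraries where they do the work, as an engineer would, in place of code of your own. Each camera call takes 0.05 s, during which the arm holds its last target.

TASK

A freshly glued part stands under the rubber foot of the bonding stand. Slacken the dark lock ring, wind the pressure screw down by its silver knob until the foot presses firmly but not hard on that part, then tighten the lock ring firmly again so that the screw cannot back off. Never force the screw against a tight ring, do not shift the glued part, and leave the other things where they are.

Things in the scene. Friction and masses are not known exactly. Their poses are not given: they have to be found in the camera images.
- knob (a point): silver knurled knob of the pressure screw
- ring_centre (a point): dark ring
- pressure_screw (a joint): angle in rad
- spindle (a joint): spindle travel
- lock_yoke: block
- lock_ring (a joint): angle in rad
- foot: the foot
- bush: the bush
- piston: piston
- threadlocker: bottle
- bolt_dish: the dish
Things that resemble listed ones, but are neither listed nor needed, are in the scene too. Of the things like the piston, leave any that is turquoise; of the rest the larger one is meant. Leave any yellow look-alike of the bush alone.

How it is judged (in metres and radians):
On the way, in this order (a step that is already met when the one before it is completed fails the run):
1. the lock ring is slackened (value of joint lock_ring above 0.1 rad), for 0.2 s.
2. with the ring slack, the foot presses on the part with 12 to 75 N (value of joint lock_ring above 0.02 rad and (contact force between foot and bush between 12 and 75 N or contact force between foot and piston between 12 and 75 N)), for 0.2 s.
At the end, for the whole second after the job is handed in: ok the ring is tight and the foot presses (value of joint lock_ring below -0.22 rad and (contact force between foot and bush between 12 and 75 N or contact force between foot and piston between 12 and 75 N) and distance of each of bush, piston from where it was at the start of the episode below 0.006 m and velocity of joint pressure_screw below 0.1 rad/s and velocity of joint lock_ring above -0.1 rad/s); the robot touches nothing.
It fails at once if the foot never presses with more than 95 N (contact force between foot and anything else above 95 N).
It also fails if it takes over 72 s, if anything falls off the work surface, if the arm or the gripper's body presses on something with over 40 N, if the wrist force passes 120 N, or if a joint passes its speed limit or range.

## Working session

There is one attempt and no reset: what is moved stays moved. The work goes in short steps, Python scripts to look and compute and a tool call to move; the robot and the scene stay as the last step left them, time stands still between calls to the robot, and variables do not carry over. Pictures are saved under pics/ and viewed, and the job is handed in when it is done.

Besides the shell and the picture viewer there is one more tool, called after "Call:" in YAML: its name, and indented under it one key for each argument. jog_arm: Moves the arm, as the interface text tells. Its arguments: {"type":"object","properties":{"plan":{"type":"array","items":{"type":"array","items":{"type":"number"}}}},"required":["plan"]}

```bash
ls; mkdir -p pics; python3 - <<'E'
from cell import *
import cv2
print(get_obs())
for n in ("scene","top"):
    im=get_image(n); cv2.imwrite(f"pics/{n}0.png",im[:,:,::-1]); print(n,calibration(n))
    for l in ("knob","ring_centre","foot","bush","piston","lock_yoke","lock_ring","pressure_screw"):
        try:
            print(l,[(round(d['score'],2),[round(float(v)) for v in d['bbox']]) for d in look_for(n,l)[:4]],[(round(d['score'],2),[round(float(v),1) for v in d['at']]) for d in place_of(n,l)[:4]])
        except Exception as e: print(l,e)
E
```

```text
pics
{'time_s': 0.0, 'joints': array([-74.93096545,  36.05821172,   2.20206856,  86.99445794,
        -1.54730601,  57.08199055,  -1.14583372]), 'joint_velocities': array([-0.01134019, -0.0971537 , -0.02944101, -0.08430757,  0.03756282,
        0.06649969, -0.02868775]), 'tau': array([-7.69764301e-05, -5.49730575e+01,  1.14340547e+00, -1.86647218e+01,
       -5.23017731e-02,  2.32701626e-02,  1.28880056e-04]), 'ee_pos': array([0.20976514, 0.61492607, 0.40377018]), 'orientation': array([-1.79895001e+02,  7.49126838e-04,  1.61161247e+02]), 'wrist_force': array([0.21999362, 0.07121111, 0.16618158]), 'torque': array([ 0.01859114,  0.0578199 , -0.01318117]), 'finger_gap': 0.0939394690280464}
scene {'fx': 353.6017166387149, 'fy': 353.6017166387149, 'cx': 253.9428713496716, 'cy': 190.59705135805237, 'D': array([0.01300727, 0.        , 0.        , 0.        , 0.        ]), 'position': array([-0.04631554, -0.38723257,  0.62735556]), 'orientation': array([-128.13120348,    0.39493793,  -53.41425575])}
knob [(0.46, [268, 178, 284, 195]), (0.33, [315, 238, 350, 269])] [(0.47, [275.8, 178.4])]
ri
[... 884 characters left out ...]
463002,    0.48693725,  -88.99949112])}
knob [(0.67, [274, 181, 289, 195])] [(0.6, [282.1, 188.1])]
ring_centre [(0.65, [267, 177, 292, 200])] [(0.52, [277.3, 188.6])]
foot [] []
bush [(0.47, [323, 221, 340, 236]), (0.43, [279, 238, 297, 257])] [(0.46, [334.8, 227.9]), (0.42, [286.6, 244.3])]
piston [(0.67, [253, 240, 270, 256]), (0.58, [250, 199, 271, 213]), (0.5, [202, 217, 222, 233])] [(0.78, [260.5, 207.3]), (0.68, [260.2, 245.9]), (0.49, [212.3, 226.8])]
lock_yoke [(0.39, [267, 177, 292, 203])] []
lock_ring it knows: bolt_dish, bush, foot, knob, lock_yoke, piston, ring_centre, threadlocker
pressure_screw it knows: bolt_dish, bush, foot, knob, lock_yoke, piston, ring_centre, threadlocker
```

```bash
python3 - <<'E'
import cv2
a=cv2.imread("pics/scene0.png");b=cv2.imread("pics/top0.png")
cv2.imwrite("pics/s1.png",cv2.resize(a[150:300,180:380],None,fx=4,fy=4,interpolation=cv2.INTER_CUBIC))
cv2.imwrite("pics/t1.png",cv2.resize(b[150:300,180:380],None,fx=4,fy=4,interpolation=cv2.INTER_CUBIC))
E
```

```text
(no output)
```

View pics/s1.png

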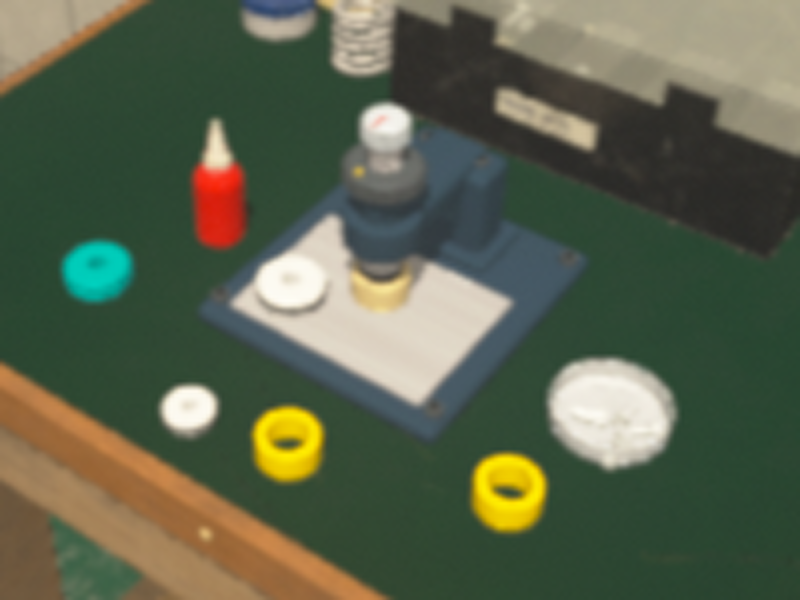

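View pics/t1.png

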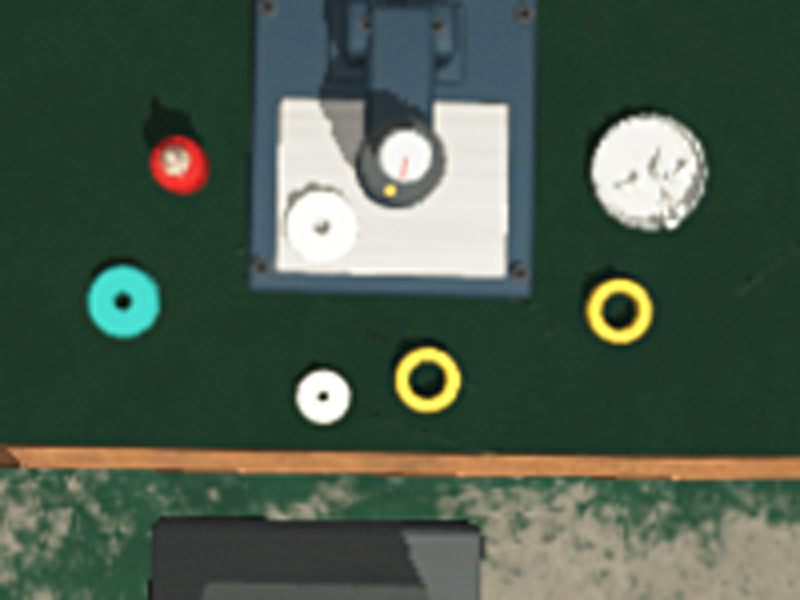

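View pics/scene0.png

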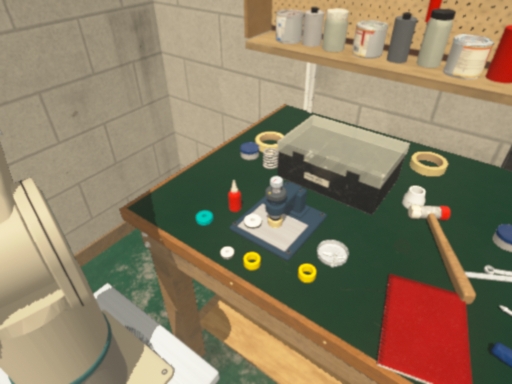

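View pics/top0.png

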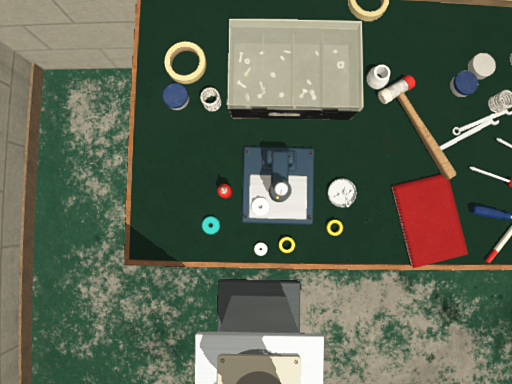

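The scene picture shows the tan bush under the foot (crop ~275,222). The white piston sits beside it on the plate, the ring has a yellow dot and the knob a red mark. Next I'll triangulate the knob and ring.

```bash
cat > h.py <<'E'
import numpy as np, cv2
from scipy.spatial.transform import Rotation as R
from cell import *
def cam(n):
    c=calibration(n); K=np.array([[c['fx'],0,c['cx']],[0,c['fy'],c['cy']],[0,0,1]])
    return K,c['D'],R.from_euler('xyz',c['orientation'],degrees=True).as_matrix(),c['position']
def ray(n,p):
    K,D,Rm,t=cam(n); u=cv2.undistortPoints(np.array([[p]],float),K,D)[0,0]
    d=Rm@np.array([u[0],u[1],1]); return t,d/np.linalg.norm(d)
def proj(n,P):
    K,D,Rm,t=cam(n); P=np.atleast_2d(np.array(P,float))
    rv=cv2.Rodrigues(Rm.T)[0]; return cv2.projectPoints(P,rv,-Rm.T@t,K,D)[0][:,0]
def tri(p1,p2):
    a,d=ray('scene',p1);b,e=ray('top',p2)
    s=np.linalg.lstsq(np.stack([d,-e],1),b-a,rcond=None)[0]
    x=a+s[0]*d;y=b+s[1]*e; return (x+y)/2,np.linalg.norm(x-y)
def atz(n,p,z):
    t,d=ray(n,p); return t+d*(z-t[2])/d[2]
def crop(n,name,box,f):
    im=get_image(n); x0,y0,x1,y1=box
    cv2.imwrite(name,cv2.resize(im[y0:y1,x0:x1,::-1],None,fx=f,fy=f,interpolation=cv2.INTER_CUBIC)); return im
E
python3 - <<'E'
from h import *
print("knob",tri((275.8,178.4),(282.1,188.1)))
print("ring",tri((273.4,193.3),(277.3,188.6)))
# crop px/4 + offset : top face knob centre, ring top
f=lambda u,v:(180+u/4-.4,150+v/4-.4)
print("knobtop",tri(f(386,120),f(405,156)))
print("ring body",tri(f(384,176),f(399,163)))
for z in (0,.1,.12,.15): print(z,proj('scene',[[.46,-.05,z]]),proj('top',[[.46,-.05,z]]))
for z,u0,u1,l in ((.15,380,432,'knob'),(.12,356,445,'ring')):
    print(l,np.linalg.norm(atz('top',f(u0,158),z)-atz('top',f(u1,158),z)))
im=cv2.imread('pics/scene0.png');cv2.imwrite('pics/s2.png',cv2.resize(im[165:240,230:310],None,fx=8,fy=8,interpolation=cv2.INTER_CUBIC))
E
```

```text
knob (array([ 0.50120518, -0.04061054,  0.15499474]), np.float64(0.0036682944122853286))
ring (array([ 0.50400777, -0.03327419,  0.10658483]), np.float64(0.0028830212940039136))
knobtop (array([ 0.50139541, -0.03953483,  0.15088087]), np.float64(0.00046554793661447686))
ring body (array([ 0.50103828, -0.03915891,  0.11018866]), np.float64(0.0008064744217994086))
0 [[268.38052436 238.90296703]] [[281.15375237 210.04618166]]
0.1 [[269.18350041 207.98223521]] [[283.85193757 209.02547378]]
0.12 [[269.35950198 201.22083912]] [[284.46715819 208.79270611]]
0.15 [[269.63433955 190.67394676]] [[285.4457952  208.42241499]]
knob 0.02740333492394117
ring 0.04860675233425701
```

View pics/s2.png

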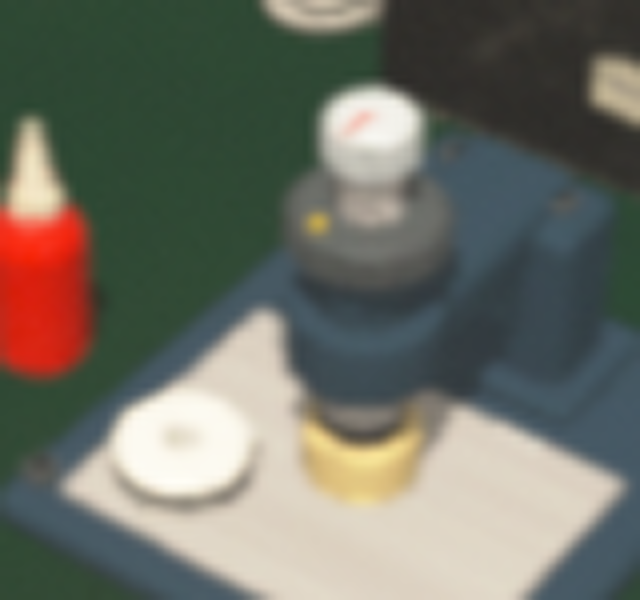

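```bash
python3 - <<'E'
from h import *
for z in np.arange(.02,.161,.01):
    p=(proj('scene',[[.501,-.0395,z]])[0]-[230,165])*8; print(round(z,3),p.round(), (proj('top',[[.501,-.0395,z]])[0]-[180,150])*4)
a=np.linspace(0,2*np.pi,60)
im=cv2.imread('pics/s2.png')
for r,z,c in ((.0135,.151,(0,0,255)),(.0135,.137,(0,255,0)),(.0238,.124,(255,0,0)),(.0238,.107,(255,255,0)),(.0155,.04,(255,0,255))):
    p=(proj('scene',np.stack([.501+r*np.cos(a),-.0395+r*np.sin(a),0*a+z],1))-[230,165]+.5)*8
    cv2.polylines(im,[p.astype(int)],True,c,1)
cv2.imwrite('pics/s3.png',im)
# dot, with R from plane z
f=lambda u,v:(230+u/8-.5,165+v/8-.5)
d=atz('scene',f(317,223),.122)-[.501,-.0395,.122]; print('dot',d,np.degrees(np.arctan2(d[1],d[0])))
g=lambda u,v:(180+u/4-.4,150+v/4-.4)
d=atz('top',g(390,190),.122)-[.501,-.0395,.122]; print('dot',d,np.degrees(np.arctan2(d[1],d[0])))
E
```

```text
0.02 [355. 455.] [390.28048717 171.86475165]
0.03 [356. 431.] [391.12617862 170.76736845]
0.04 [357. 407.] [391.98987306 169.64660836]
0.05 [358. 383.] [392.87215116 168.50171689]
0.06 [359. 359.] [393.77361879 167.33190671]
0.07 [360. 334.] [394.69490845 166.13635593]
0.08 [361. 308.] [395.63668073 164.91420611]
0.09 [362. 282.] [396.59962585 163.66456025]
0.1 [363. 256.] [397.5844654  162.38648058]
0.11 [364. 230.] [398.5919541  161.07898625]
0.12 [365. 203.] [399.62288173 159.74105079]
0.13 [366. 176.] [400.67807519 158.37159945]
0.14 [368. 148.] [401.75840073 156.96950632]
0.15 [369. 120.] [402.86476625 155.53359127]
0.16 [370.  91.] [403.99812391 154.06261664]
dot [-0.01720428  0.00663171  0.        ] 158.919913655247
dot [-0.01588467  0.00600604  0.        ] 159.28825545538075
```

View pics/s3.png

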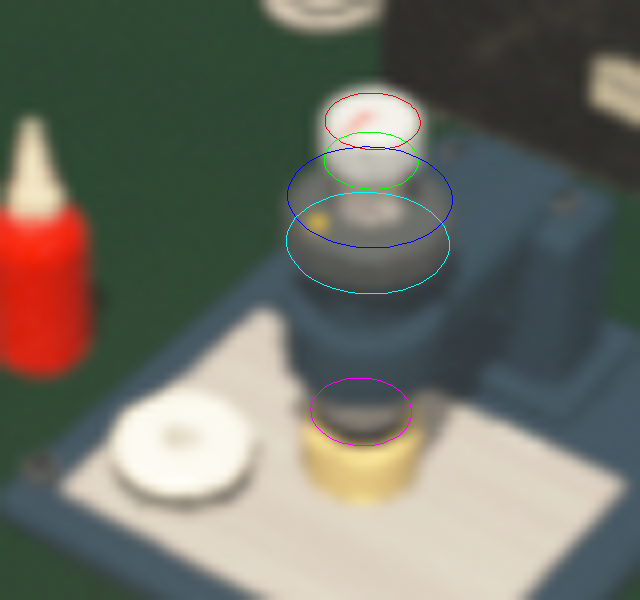

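Call:
jog_arm:
  plan:
    - [-0.041,-0.044,0,0,0,0,0.094]
    - [-0.041,-0.044,0,0,0,0,0.094]
    - [-0.041,-0.044,0,0,0,0,0.094]
    - [-0.041,-0.044,0,0,0,0,0.094]
    - [-0.041,-0.044,0,0,0,0,0.094]
    - [-0.041,-0.044,0,0,0,0,0.094]
    - [-0.041,-0.044,0,0,0,0,0.094]
    - [-0.041,-0.044,0,0,0,0,0.094]

```text
time_s: 2.5
ee_pos: [0.4073, 0.1744, 0.4051]
orientation: [179.9, 0.1, 161.2]
wrist_force: [0.6, 0.0, 0.8]
finger_gap: 0.0939
```

```bash
cat >> h.py <<'E'
def to(P,yaw=None):
    o=get_obs(); r=R.from_euler('xyz',o['orientation'],degrees=True)
    print('t',round(o['time_s'],2),'pos',o['ee_pos'].round(4),'rpy',o['orientation'].round(2),'j',o['joints'].round(1),'F',o['wrist_force'].round(2),'M',o['torque'].round(3),'gap',round(o['finger_gap'],4))
    if P is not None: print('shift tool',r.inv().apply(np.array(P)-o['ee_pos']).round(4))
    if yaw is not None:
        print('turn',(r.inv()*R.from_euler('xyz',[180,0,yaw],degrees=True)).as_rotvec().round(4))
E
python3 -c "
from h import *
to([.501,-.0395,.38],161)"
```

```text
t 2.5 pos [0.4073 0.1744 0.4051] rpy [1.7994e+02 5.0000e-02 1.6117e+02] j [-30.3  19.3   4.6 118.5  -2.3  42.2  46.9] F [0.57 0.   0.81] M [ 0.034 -0.088  0.04 ] gap 0.0939
shift tool [-0.1577 -0.1722  0.025 ]
turn [0.001  0.0009 0.0031]
```

Call:
jog_arm:
  plan:
    - [-0.0394,-0.043,0,0,0,0,0.094]
    - [-0.0394,-0.043,0,0,0,0,0.094]
    - [-0.0394,-0.043,0,0,0,0,0.094]
    - [-0.0394,-0.043,0,0,0,0,0.094]
    - [0,0,0,0,0,0,0.08]
    - [0,0,0,0,0,0,0.08]
    - [0,0,0,0,0,0,0.08]
    - [0,0,0,0,0,0,0.08]

```text
time_s: 3.5
ee_pos: [0.5, -0.0361, 0.4047]
orientation: [180.0, -0.0, 161.3]
wrist_force: [-0.4, -0.1, -0.3]
finger_gap: 0.0803
```

```bash
python3 -c "
from h import *
to([.501,-.0395,.302],161)
crop('scene','pics/a.png',(180,120,340,240),5)"
```

```text
t 3.5 pos [ 0.5    -0.0361  0.4047] rpy [ 1.7998e+02 -2.0000e-02  1.6131e+02] j [ -4.   24.    6.9 110.4  -3.9  45.8  76.3] F [-0.39 -0.14 -0.29] M [ 0.036 -0.037  0.008] gap 0.0803
shift tool [-0.002  -0.0029  0.1027]
turn [ 0.0004 -0.0003  0.0054]
```

View pics/a.png

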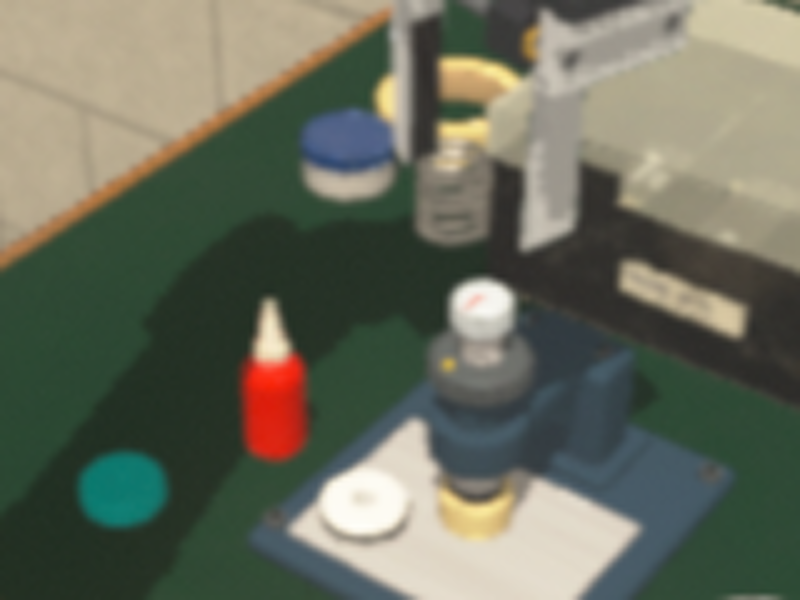

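Tool is above the stand with its fingers on either side of the knob. Descending to ring height and closing.

Call:
jog_arm:
  plan:
    - [-0.001,-0.0015,0.035,0,0,0,0.08]
    - [-0.001,-0.0014,0.035,0,0,0,0.08]
    - [0,0,0.0327,0,0,0,0.08]
    - [0,0,0,0,0,0,0.055]
    - [0,0,0,0,0,0,0.05]
    - [0,0,0,0,0,0,0.047]
    - [0,0,0,0,0,0,0.044]
    - [0,0,0,0,0,0,0.04]

```text
time_s: 4.55
ee_pos: [0.5019, -0.04, 0.3032]
orientation: [179.9, 0.1, 161.2]
wrist_force: [0.1, 3.5, 6.8]
finger_gap: 0.0474
```

```bash
python3 -c "
from h import *
to([.501,-.0395,.302],161)
crop('scene','pics/b.png',(180,120,340,240),5)"
```

```text
t 4.55 pos [ 0.5019 -0.04    0.3032] rpy [1.7988e+02 1.4000e-01 1.6121e+02] j [ -2.2  33.    5.2 115.9  -5.6  31.2  78.2] F [0.06 3.46 6.79] M [ 0.929 -0.072 -0.013] gap 0.0474
shift tool [0.0011 0.0002 0.0012]
turn [0.0021 0.0024 0.0037]
```

View pics/b.png

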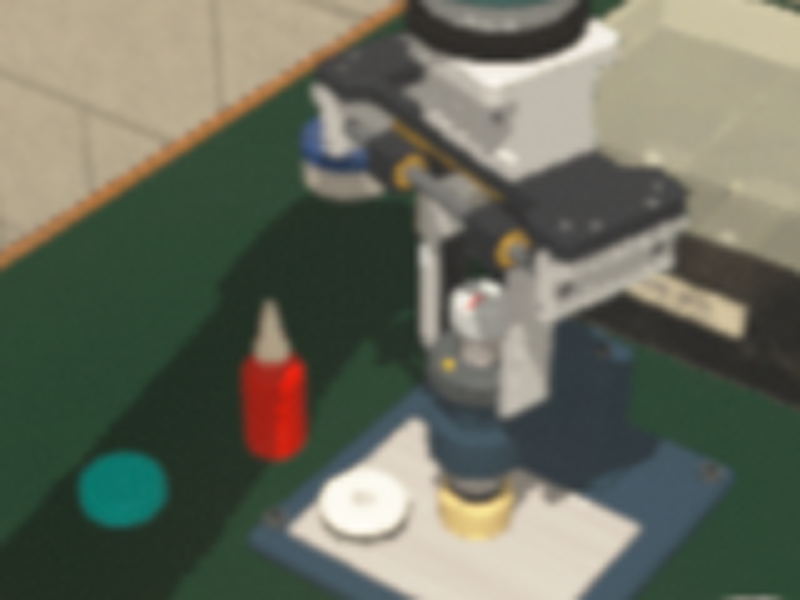

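Call:
jog_arm:
  plan:
    - [0,0,0,0,0,0,0.03]
    - [0,0,0,0,0,-0.08,0.03]
    - [0,0,0,0,0,-0.08,0.03]
    - [0,0,0,0,0,-0.08,0.03]
    - [0,0,0,0,0,0,0.03]
    - [0,0,0,0,0,0,0.03]
    - [0,0,0,0,0,0,0.03]
    - [0,0,0,0,0,0,0.03]

```text
time_s: 5.6
ee_pos: [0.5021, -0.0397, 0.3032]
orientation: [179.9, 0.2, 175.0]
wrist_force: [0.8, 4.1, 6.5]
finger_gap: 0.0473
```

```bash
python3 -c "
from h import *
to(None)
crop('scene','pics/c.png',(180,120,340,240),5)"
```

```text
t 5.6 pos [ 0.5021 -0.0397  0.3032] rpy [179.9    0.18 174.99] j [  0.5  32.9   1.2 115.8  -1.5  31.2  87.8] F [0.75 4.08 6.46] M [ 1.044 -0.104  0.059] gap 0.0473
```

View pics/c.png

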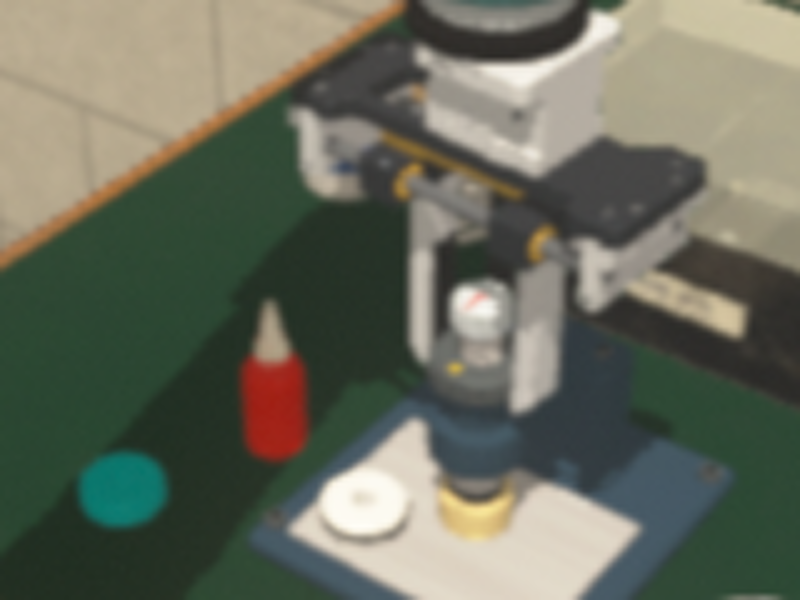

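Dot moved (447,364)→(456,369) with the gripper: the ring turns CCW and its torque is low. I'll continue slackening.

Call:
jog_arm:
  plan:
    - [0,0,0,0,0,-0.08,0.03]
    - [0,0,0,0,0,-0.08,0.03]
    - [0,0,0,0,0,-0.08,0.03]
    - [0,0,0,0,0,-0.08,0.03]
    - [0,0,0,0,0,-0.08,0.03]
    - [0,0,0,0,0,0,0.03]
    - [0,0,0,0,0,0,0.03]
    - [0,0,0,0,0,0,0.03]

```text
time_s: 6.65
ee_pos: [0.502, -0.0393, 0.3031]
orientation: [179.9, 0.2, -162.1]
wrist_force: [-0.3, 6.0, 6.0]
finger_gap: 0.0475
```

```bash
python3 -c "
from h import *
to(None)
crop('scene','pics/d.png',(180,120,340,240),5)"
```

```text
t 6.65 pos [ 0.502  -0.0393  0.3031] rpy [ 179.94    0.21 -162.09] j [  5.   32.9  -5.4 115.7   5.3  31.5 103.9] F [-0.31  5.97  5.99] M [ 1.413 -0.047  0.027] gap 0.0475
```

View pics/d.png

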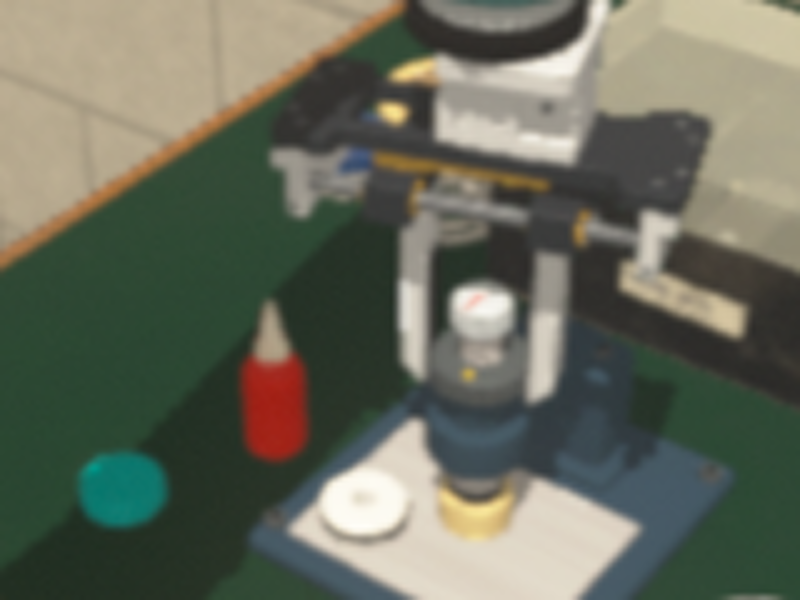

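Call:
jog_arm:
  plan:
    - [0,0,0,0,0,-0.08,0.03]
    - [0,0,0,0,0,-0.08,0.03]
    - [0,0,0,0,0,0,0.03]
    - [0,0,0,0,0,0,0.03]
    - [0,0,0,0,0,0,0.065]
    - [0,0,0,0,0,0,0.065]
    - [0,0,-0.02,0,0,-0.15,0.065]
    - [0,0,-0.0035,0,0,-0.15,0.065]

```text
time_s: 7.7
ee_pos: [0.5013, -0.0415, 0.3262]
orientation: [-179.9, 0.0, -135.6]
wrist_force: [0.4, -0.5, 0.0]
finger_gap: 0.0647
```

```bash
python3 -c "
from h import *
to([.501,-.0395,.3265],245)
im=crop('scene','pics/e.png',(230,165,310,240),8)
hsv=cv2.cvtColor(im[170:215,255:300],cv2.COLOR_RGB2HSV)
"
```

```text
t 7.7 pos [ 0.5013 -0.0415  0.3262] rpy [-179.91    0.   -135.57] j [ 10.9  31.1 -13.6 114.5  12.1  35.7 123.7] F [ 0.38 -0.45  0.  ] M [0.002 0.025 0.063] gap 0.0647
shift tool [-0.0012  0.0017 -0.0003]
turn [-1.500e-03 -3.000e-04 -3.591e-01]
```

View pics/e.png

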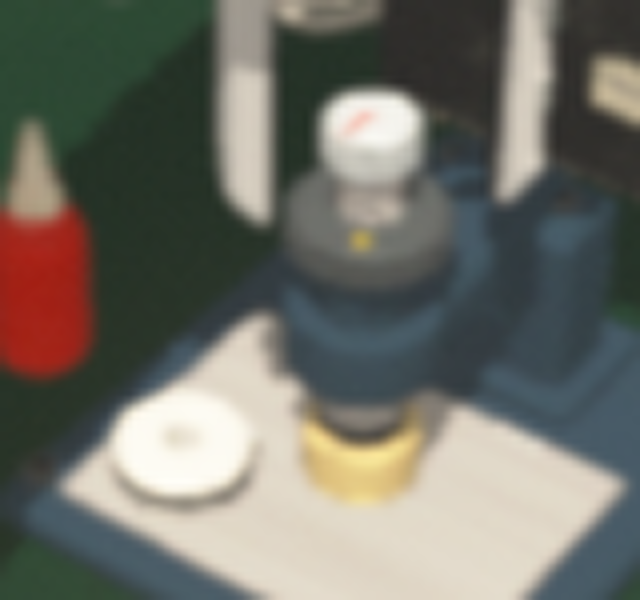

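Call:
jog_arm:
  plan:
    - [-0.001,0.0016,0,0,0,-0.18,0.06]
    - [0,0,0,0,0,-0.18,0.05]
    - [0,0,0,0,0,0,0.04]
    - [0,0,0,0,0,0,0.034]
    - [0,0,0,0,0,0,0.03]
    - [0,0,0,0,0,0,0.01]
    - [0,0,0,0,0,0,0.01]
    - [0,0,0,0,0,0,0.01]

```text
time_s: 8.75
ee_pos: [0.501, -0.0392, 0.3255]
orientation: [-180.0, 0.0, -115.2]
wrist_force: [2.0, -0.2, -2.2]
finger_gap: 0.0255
```

```bash
python3 -c "
from h import *
to([.501,-.0395,.3265],245)
im=crop('scene','pics/f.png',(230,165,310,240),8)
f=lambda u,v:(230+u/8-.5,165+v/8-.5)
d=atz('scene',f(361,240),.12)-[.5015,-.0395,.12]; print('dot',d,np.degrees(np.arctan2(d[1],d[0])))
"
```

```text
t 8.75 pos [ 0.501  -0.0392  0.3255] rpy [-1.7997e+02  1.0000e-02 -1.1521e+02] j [ 14.7  31.7 -19.6 114.5  17.2  36.5 138.7] F [ 2.   -0.15 -2.19] M [-0.13  -0.215 -0.022] gap 0.0255
shift tool [ 0.0003 -0.0002 -0.001 ]
turn [-0.0005  0.0001 -0.0037]
dot [-0.01463458 -0.00659283  0.        ] -155.7485809501209
```

View pics/f.png

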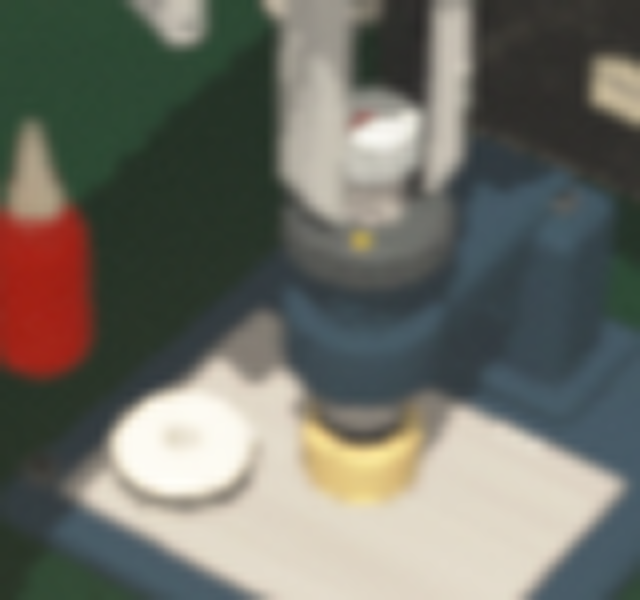

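Call:
jog_arm:
  plan:
    - [0,0,0,0,0,0.1,0.01]
    - [0,0,0,0,0,0.1,0.01]
    - [0,0,0,0,0,0.1,0.01]
    - [0,0,0,0,0,0.1,0.01]
    - [0,0,0,0,0,0.1,0.01]
    - [0,0,0,0,0,0,0.01]
    - [0,0,0,0,0,0,0.01]
    - [0,0,0,0,0,0,0.01]

```text
time_s: 9.8
ee_pos: [0.5008, -0.0393, 0.3241]
orientation: [180.0, -0.0, -143.7]
wrist_force: [4.7, -1.6, -19.7]
finger_gap: 0.0253
```

```bash
python3 -c "
from h import *
to([.501,-.0395,.3265],245)
im=crop('scene','pics/g.png',(230,165,310,240),8)
to(None)
"
```

```text
t 9.8 pos [ 0.5008 -0.0393  0.3241] rpy [ 1.7995e+02 -3.0000e-02 -1.4372e+02] j [  9.1  31.1 -11.3 114.7  10.1  35.2 117.4] F [  4.67  -1.58 -19.74] M [-0.258 -1.175  0.049] gap 0.0253
shift tool [-0.     -0.0003 -0.0024]
turn [ 9.000e-04 -3.000e-04 -5.013e-01]
t 9.85 pos [ 0.5008 -0.0392  0.3241] rpy [ 1.7995e+02 -3.0000e-02 -1.4372e+02] j [  9.1  31.1 -11.3 114.7  10.1  35.2 117.4] F [  4.67  -0.91 -19.02] M [-0.3   -1.2    0.093] gap 0.025
```

View pics/g.png

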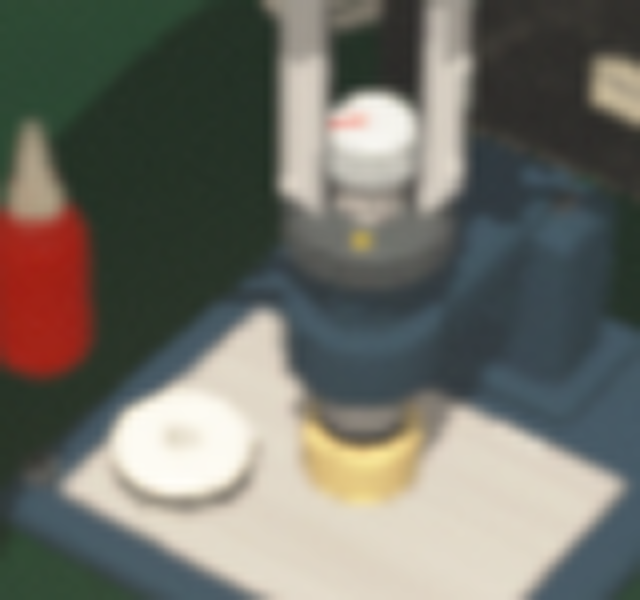

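Call:
jog_arm:
  plan:
    - [0,0,0.0007,0,0,0,0.01]
    - [0,0,0.0007,0,0,0,0.01]
    - [0,0,0.0003,0,0,0.1,0.01]
    - [0,0,0.0003,0,0,0.1,0.01]
    - [0,0,0,0,0,0,0.01]
    - [0,0,0,0,0,0,0.01]
    - [0,0,0,0,0,0,0.01]
    - [0,0,0,0,0,0,0.01]

```text
time_s: 10.85
ee_pos: [0.5008, -0.0391, 0.3234]
orientation: [180.0, -0.0, -155.3]
wrist_force: [3.8, -0.8, -12.9]
finger_gap: 0.0255
```

```bash
python3 -c "
from h import *
import time
for i in range(4):
    to(None); get_image('top')
"
```

```text
t 10.85 pos [ 0.5008 -0.0391  0.3234] rpy [ 179.99   -0.   -155.27] j [  6.8  31.   -7.9 114.8   7.2  34.7 108.8] F [  3.82  -0.81 -12.89] M [-0.282 -0.931  0.067] gap 0.0255
t 10.9 pos [ 0.5008 -0.0391  0.3234] rpy [ 179.99   -0.   -155.27] j [  6.7  31.   -7.9 114.8   7.2  34.7 108.8] F [  3.42  -2.59 -13.71] M [-0.285 -0.902  0.047] gap 0.0248
t 10.95 pos [ 0.5008 -0.0391  0.3234] rpy [ 179.99   -0.   -155.28] j [  6.7  31.   -7.9 114.8   7.2  34.7 108.8] F [  2.84  -2.09 -13.59] M [-0.328 -0.918  0.072] gap 0.0248
t 11.0 pos [ 0.5008 -0.0391  0.3234] rpy [ 179.99   -0.   -155.29] j [  6.7  31.   -7.9 114.8   7.2  34.7 108.8] F [  3.73  -2.26 -14.04] M [-0.321 -0.911  0.116] gap 0.025
```

Call:
jog_arm:
  plan:
    - [0,0,0.001,0,0,0.08,0.01]
    - [0,0,0.001,0,0,0.08,0.01]
    - [0,0,0.0005,0,0,0.08,0.01]
    - [0,0,0.0005,0,0,0.08,0.01]
    - [0,0,0,0,0,0,0.01]
    - [0,0,0,0,0,0,0.01]
    - [0,0,0,0,0,0,0.01]
    - [0,0,0,0,0,0,0.01]

```text
time_s: 12.05
ee_pos: [0.5009, -0.0391, 0.3221]
orientation: [-180.0, 0.1, -173.5]
wrist_force: [0.0, -0.9, 7.1]
finger_gap: 0.0252
```

```bash
python3 -c "
from h import *
for i in range(3):
    to(None); im=crop('scene','pics/i.png',(230,165,310,240),8)
"
```

```text
t 12.05 pos [ 0.5009 -0.0391  0.3221] rpy [-1.7999e+02  9.0000e-02 -1.7355e+02] j [  3.   31.   -2.6 115.    2.4  34.   95.3] F [ 0.02 -0.89  7.13] M [-0.208  0.167  0.041] gap 0.0252
t 12.1 pos [ 0.501  -0.0391  0.3221] rpy [-1.7999e+02  9.0000e-02 -1.7355e+02] j [  3.   31.   -2.6 115.    2.4  34.   95.3] F [-0.58 -1.64  7.14] M [-0.295  0.132  0.082] gap 0.0254
t 12.15 pos [ 0.501  -0.0391  0.3221] rpy [-1.7999e+02  9.0000e-02 -1.7355e+02] j [  3.   31.   -2.6 115.    2.4  34.   95.3] F [-0.27 -1.63  6.88] M [-0.243  0.126 -0.022] gap 0.0252
```

View pics/i.png

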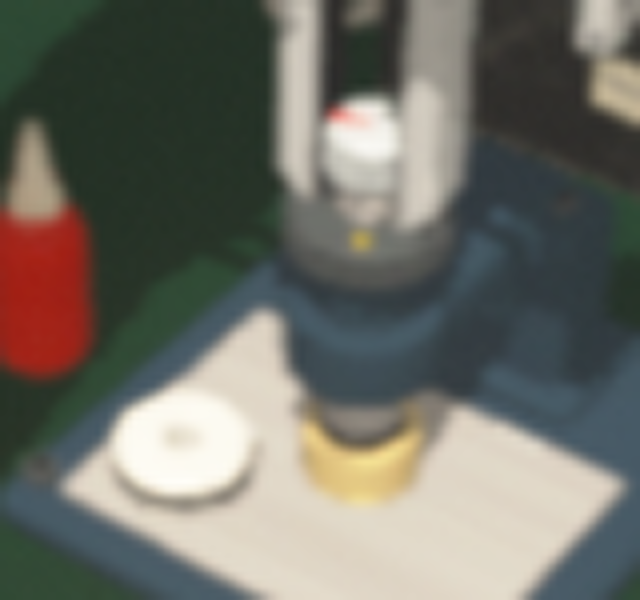

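```bash
cat >> h.py <<'E'
def avg(n=6):
    M=[];F=[]
    for i in range(n):
        get_image('top'); o=get_obs(); M.append(o['torque']);F.append(o['wrist_force'])
    print('t',round(o['time_s'],2),'z',o['ee_pos'].round(4),'yaw',o['orientation'].round(2)[2],'F',np.mean(F,0).round(2),'M',np.mean(M,0).round(3),'sdMz',np.std(M,0)[2].round(3),'gap',round(o['finger_gap'],4),'tau7',o['tau'][6].round(3))
E
python3 -c "
from h import *
avg(6)"
```

```text
t 12.5 z [ 0.501  -0.0391  0.3222] yaw -173.55 F [-0.25 -1.28  7.2 ] M [-0.258  0.149  0.084] sdMz 0.036 gap 0.0253 tau7 -0.061
```

Call:
jog_arm:
  plan:
    - [0,0,0.0003,0,0,0.05,0.01]
    - [0,0,0.0002,0,0,0.05,0.01]
    - [0,0,0,0,0,0.05,0.01]
    - [0,0,0,0,0,0,0.01]
    - [0,0,0,0,0,0,0.01]
    - [0,0,0,0,0,0,0.01]
    - [0,0,0,0,0,0,0.01]
    - [0,0,0,0,0,0,0.01]

```text
time_s: 13.5
ee_pos: [0.501, -0.0391, 0.3217]
orientation: [180.0, 0.1, 177.9]
wrist_force: [-0.7, -2.6, 7.5]
finger_gap: 0.0251
```

```bash
python3 -c "
from h import *
avg(6)"
```

```text
t 13.8 z [ 0.501  -0.0391  0.3217] yaw 177.88 F [-0.67 -1.87  7.78] M [-0.29   0.174  0.129] sdMz 0.037 gap 0.0252 tau7 -0.144
```

Call:
jog_arm:
  plan:
    - [0,0,0.0002,0,0,0.05,0.01]
    - [0,0,0,0,0,0,0.01]
    - [0,0,0,0,0,0,0.01]
    - [0,0,0,0,0,0,0.01]
    - [0,0,0,0,0,0,0.01]
    - [0,0,0,0,0,0,0.01]
    - [0,0,0,0,0,0,0.01]
    - [0,0,0,0,0,0,0.01]

```text
time_s: 14.8
ee_pos: [0.501, -0.0391, 0.3215]
orientation: [180.0, 0.1, 175.0]
wrist_force: [-0.2, -1.4, 8.4]
finger_gap: 0.0256
```

```bash
python3 -c "
from h import *
avg(6)"
```

```text
t 15.1 z [ 0.501  -0.0391  0.3215] yaw 175.01 F [-0.95 -1.45  8.  ] M [-0.306  0.195  0.159] sdMz 0.028 gap 0.025 tau7 -0.151
```

Call:
jog_arm:
  plan:
    - [0,0,-0.0001,0,0,-0.04,0.01]
    - [0,0,0,0,0,0,0.01]
    - [0,0,0,0,0,0,0.01]
    - [0,0,0,0,0,0,0.01]
    - [0,0,0,0,0,0,0.01]
    - [0,0,0,0,0,0,0.01]
    - [0,0,0,0,0,0,0.01]
    - [0,0,0,0,0,0,0.01]

```text
time_s: 16.1
ee_pos: [0.501, -0.0391, 0.3216]
orientation: [180.0, 0.1, 177.2]
wrist_force: [-1.3, -1.0, 8.0]
finger_gap: 0.0252
```

```bash
python3 -c "
from h import *
avg(6)
im=crop('scene','pics/j.png',(230,165,310,240),8)"
```

```text
t 16.4 z [ 0.501  -0.0391  0.3216] yaw 177.25 F [-0.84 -1.34  7.57] M [-0.244  0.195 -0.06 ] sdMz 0.042 gap 0.025 tau7 0.073
```

View pics/j.png

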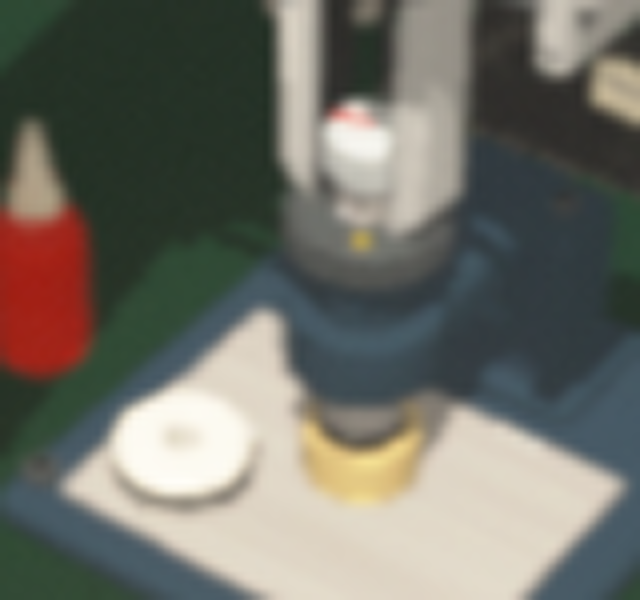

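Call:
jog_arm:
  plan:
    - [0,0,0.0001,0,0,0.04,0.01]
    - [0,0,0,0,0,0,0.01]
    - [0,0,0,0,0,0,0.01]
    - [0,0,0.0001,0,0,0.02,0.01]
    - [0,0,0.0001,0,0,0.02,0.01]
    - [0,0,0,0,0,0,0.01]
    - [0,0,0,0,0,0,0.01]
    - [0,0,0,0,0,0,0.01]

```text
time_s: 17.45
ee_pos: [0.501, -0.0391, 0.3214]
orientation: [180.0, 0.1, 172.7]
wrist_force: [-1.4, -0.6, 8.3]
finger_gap: 0.0254
```

```bash
python3 -c "
from h import *
avg(6)
to(None)"
```

```text
t 17.75 z [ 0.501  -0.0391  0.3214] yaw 172.73 F [-0.89 -1.44  8.72] M [-0.301  0.225  0.192] sdMz 0.035 gap 0.0257 tau7 -0.198
t 17.75 pos [ 0.501  -0.0391  0.3214] rpy [1.7998e+02 1.0000e-01 1.7273e+02] j [  0.3  31.1   1.4 115.1  -1.3  33.7  85.3] F [-1.09 -1.55  8.31] M [-0.298  0.253  0.241] gap 0.0257
```

Call:
jog_arm:
  plan:
    - [0,0,0.0001,0,0,0.03,0.01]
    - [0,0,0,0,0,0,0.01]
    - [0,0,0,0,0,0,0.01]
    - [0,0,0,0,0,0,0.01]
    - [0,0,0,0,0,0,0.01]
    - [0,0,0,0,0,0,0.01]
    - [0,0,0,0,0,0,0.01]
    - [0,0,0,0,0,0,0.01]

```text
time_s: 18.75
ee_pos: [0.501, -0.0391, 0.3213]
orientation: [180.0, 0.1, 171.0]
wrist_force: [-0.7, -1.9, 9.7]
finger_gap: 0.0254
```

```bash
python3 -c "
from h import *
avg(8)"
```

```text
t 19.15 z [ 0.501  -0.0391  0.3213] yaw 171.01 F [-1.27 -1.55  8.62] M [-0.329  0.231  0.193] sdMz 0.031 gap 0.0253 tau7 -0.194
```

Call:
jog_arm:
  plan:
    - [0,0,0.0001,0,0,0.025,0.01]
    - [0,0,0,0,0,0.025,0.01]
    - [0,0,0,0,0,0,0.01]
    - [0,0,0,0,0,0,0.01]
    - [0,0,0,0,0,0,0.01]
    - [0,0,0,0,0,0,0.01]
    - [0,0,0,0,0,0,0.01]
    - [0,0,0,0,0,0,0.01]

```text
time_s: 20.15
ee_pos: [0.501, -0.0391, 0.3211]
orientation: [180.0, 0.1, 168.2]
wrist_force: [0.2, -2.7, 8.6]
finger_gap: 0.0255
```

```bash
python3 -c "
from h import *
avg(8)
im=crop('scene','pics/k.png',(230,165,310,240),8)"
```

```text
t 20.55 z [ 0.501  -0.0391  0.3211] yaw 168.15 F [-0.95 -1.49  8.64] M [-0.319  0.224  0.218] sdMz 0.025 gap 0.0253 tau7 -0.212
```

View pics/k.png

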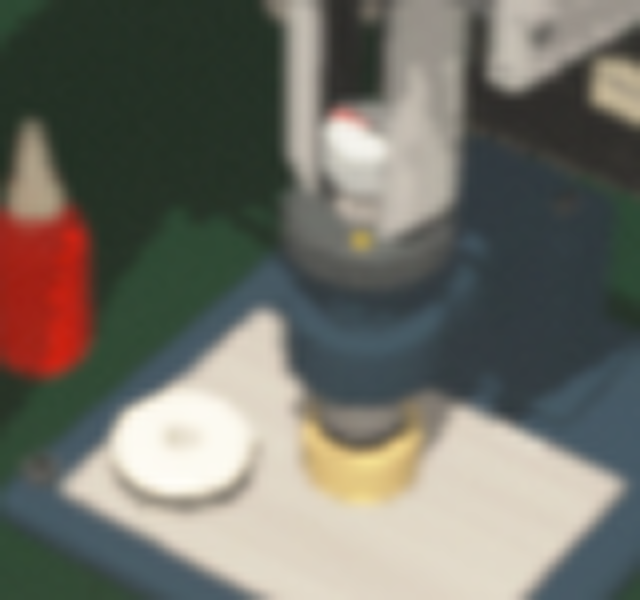

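Torque rises steadily with angle, which I estimate as about 40 N on the foot. I'll let go of the knob and watch for back-off.

Call:
jog_arm:
  plan:
    - [0,0,-0.0006,0,0,0,0.01]
    - [0,0,0,0,0,0,0.028]
    - [0,0,0,0,0,0,0.04]
    - [0,0,0,0,0,0,0.065]
    - [0,0,0,0,0,-0.165,0.065]
    - [0,0,0,0,0,-0.165,0.065]
    - [0,0,0,0,0,-0.165,0.065]
    - [0,0,0,0,0,-0.165,0.065]

```text
time_s: 21.6
ee_pos: [0.5004, -0.0386, 0.3199]
orientation: [179.9, -0.1, -153.8]
wrist_force: [-0.8, -0.0, 0.8]
finger_gap: 0.065
```

```bash
python3 -c "
from h import *
avg(2)
im=crop('scene','pics/l.png',(230,165,310,240),8)
crop('top','pics/lt.png',(240,150,320,230),8)
to([.5015,-.0395,.302],225)"
```

```text
t 21.7 z [ 0.5005 -0.0389  0.3199] yaw -154.11 F [ 0.41 -0.74  0.71] M [ 0.043  0.008 -0.003] sdMz 0.001 gap 0.0653 tau7 0.683
t 21.8 pos [ 0.5006 -0.039   0.3199] rpy [ 1.7995e+02 -3.0000e-02 -1.5432e+02] j [  6.9  31.3  -8.2 115.    7.5  34.2 109.3] F [0.14 0.9  0.35] M [ 0.009 -0.009  0.036] gap 0.0649
shift tool [-0.0006 -0.0009  0.0179]
turn [ 9.000e-04 -3.000e-04 -3.372e-01]
```

View pics/l.png

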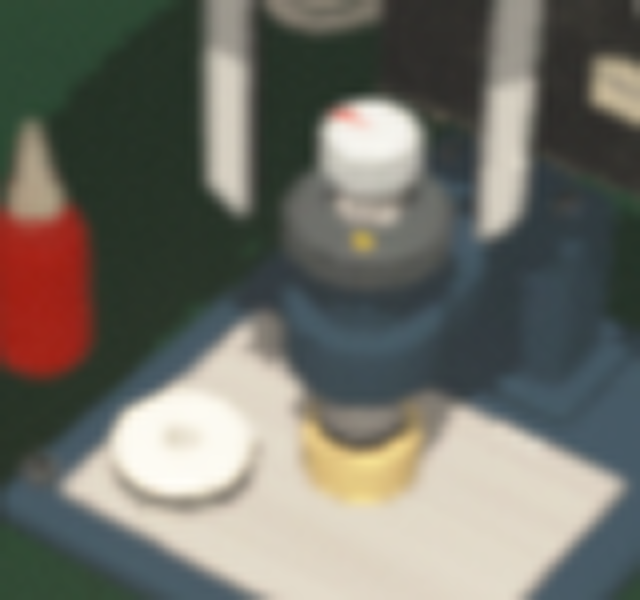

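```bash
python3 - <<'E'
from h import *
def mark(f,off,s,cam,zt,dz):
    im=cv2.imread(f).astype(float); 
    red=im[:,:,2]-np.maximum(im[:,:,0],im[:,:,1])
    m=np.zeros_like(red); 
    P=proj(cam,[[.5013,-.0395,zt]])[0]; c=(P-off+.5)*s
    yy,xx=np.mgrid[:red.shape[0],:red.shape[1]]
    red[(abs(xx-c[0])>56)|(abs(yy-c[1])>40)]=0
    red[red<25]=0
    ys,xs=np.nonzero(red); w=red[ys,xs]
    pts=np.array([atz(cam,(x/s+off[0]-.5,y/s+off[1]-.5),zt)[:2] for x,y in zip(xs,ys)])
    mu=np.average(pts,axis=0,weights=w); C=np.cov(pts.T,aweights=w); v=np.linalg.eigh(C)[1][:,1]
    print(f,'centroid',(mu-[.5013,-.0395]).round(4),'axis',np.degrees(np.arctan2(v[1],v[0])).round(1),len(w))
mark('pics/e.png',np.array([230,165]),8,'scene',.152,0)
mark('pics/l.png',np.array([230,165]),8,'scene',.147,0)
im=cv2.imread('pics/top0.png');cv2.imwrite('pics/tt0.png',cv2.resize(im[150:230,240:320],None,fx=8,fy=8,interpolation=cv2.INTER_CUBIC))
mark('pics/tt0.png',np.array([240,150]),8,'top',.152,0)
mark('pics/lt.png',np.array([240,150]),8,'top',.147,0)
E
```

```text
pics/e.png centroid [-0.0037  0.0025] axis -177.1 316
pics/l.png centroid [0.0021 0.0106] axis 88.5 464
pics/tt0.png centroid [-0.0059  0.0005] axis 167.1 506Traceback (most recent call last):
  File "<stdin>", line 18, in <module>
  File "<stdin>", line 12, in mark
    raise ZeroDivisionError(
        "Weights sum to zero, can't be normalized")
ZeroDivisionError: Weights sum to zero, can't be normalized
```

View pics/lt.png

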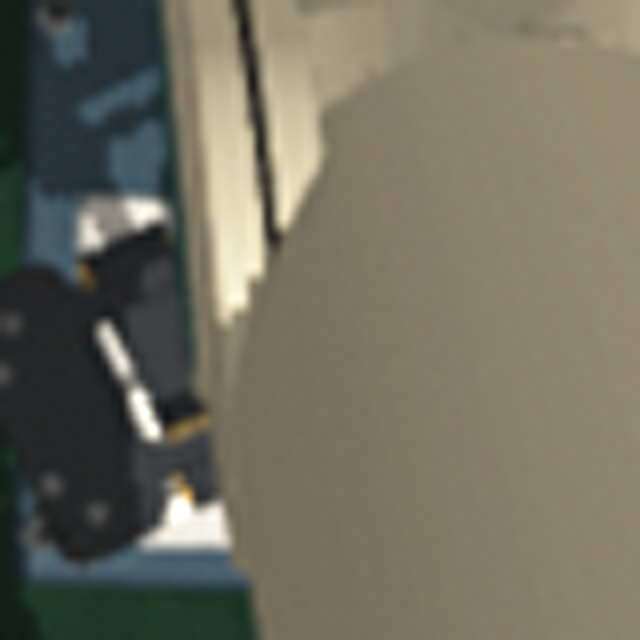

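No visible back-off: the mark has turned about 80–95°, against 77° commanded. Now back to the ring.

Call:
jog_arm:
  plan:
    - [-0.0006,-0.0006,0,0,0,-0.165,0.065]
    - [0,0,0,0,0,-0.165,0.065]
    - [0,0,0.009,0,0,0,0.065]
    - [0,0,0.009,0,0,0,0.06]
    - [0,0,0,0,0,0,0.05]
    - [0,0,0,0,0,0,0.047]
    - [0,0,0,0,0,0,0.03]
    - [0,0,0,0,0,0,0.03]

```text
time_s: 22.8
ee_pos: [0.5015, -0.0392, 0.3017]
orientation: [180.0, -0.0, -135.3]
wrist_force: [0.2, 0.6, -6.3]
finger_gap: 0.0474
```

```bash
python3 -c "
from h import *
avg(3)
to([.5015,-.0395,.302],225)"
```

```text
t 22.95 z [ 0.5015 -0.0393  0.3017] yaw -135.25 F [ 0.6   0.79 -6.94] M [ 0.208 -0.148 -0.057] sdMz 0.008 gap 0.0474 tau7 0.039
t 22.95 pos [ 0.5015 -0.0393  0.3017] rpy [ 1.7997e+02 -1.0000e-02 -1.3525e+02] j [ 10.2  33.4 -13.  115.6  13.3  32.4 122.7] F [ 0.55  0.58 -7.67] M [ 0.248 -0.199 -0.053] gap 0.0474
shift tool [ 0.0001 -0.0002 -0.0003]
turn [ 0.0005 -0.0001 -0.0043]
```

Call:
jog_arm:
  plan:
    - [0,0,0,0,0,0.09,0.02]
    - [0,0,0,0,0,0.09,0.02]
    - [0,0,0,0,0,0.09,0.02]
    - [0,0,0,0,0,0.09,0.02]
    - [0,0,0,0,0,0.09,0.02]
    - [0,0,0,0,0,0.09,0.02]
    - [0,0,0,0,0,0,0.02]
    - [0,0,0,0,0,0,0.02]

```text
time_s: 23.95
ee_pos: [0.5015, -0.0393, 0.3017]
orientation: [180.0, -0.0, -166.1]
wrist_force: [1.5, 0.5, -8.7]
finger_gap: 0.0472
```

```bash
python3 -c "
from h import *
avg(4)"
```

```text
t 24.15 z [ 0.5015 -0.0393  0.3017] yaw -166.14 F [  0.61   1.01 -10.45] M [ 0.217 -0.201  0.006] sdMz 0.016 gap 0.0471 tau7 -0.031
```

Call:
jog_arm:
  plan:
    - [0,0,0,0,0,0.06,0.0]
    - [0,0,0,0,0,0.06,0.0]
    - [0,0,0,0,0,0.06,0.0]
    - [0,0,0,0,0,0.06,0.0]
    - [0,0,0,0,0,0,0.0]
    - [0,0,0,0,0,0,0.0]
    - [0,0,0,0,0,0,0.0]
    - [0,0,0,0,0,0,0.0]

```text
time_s: 25.15
ee_pos: [0.5014, -0.0393, 0.3017]
orientation: [180.0, -0.0, -179.9]
wrist_force: [1.7, 2.0, -12.0]
finger_gap: 0.0475
```

```bash
python3 -c "
from h import *
avg(4)
im=crop('scene','pics/m.png',(230,165,310,240),8)"
```

```text
t 25.35 z [ 0.5014 -0.0393  0.3018] yaw -179.92 F [  0.45   1.42 -12.84] M [ 0.331 -0.067  0.289] sdMz 0.021 gap 0.0475 tau7 -0.291
```

View pics/m.png

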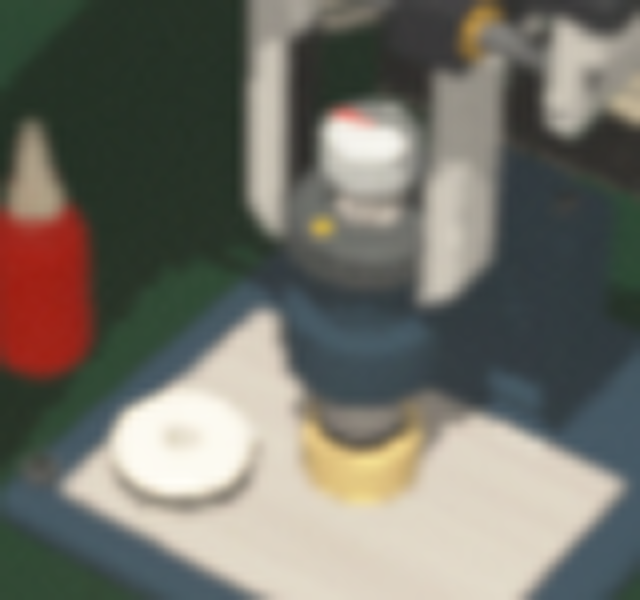

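Call:
jog_arm:
  plan:
    - [0,0,0,0,0,0.04,0.0]
    - [0,0,0,0,0,0.04,0.0]
    - [0,0,0,0,0,0,0.0]
    - [0,0,0,0,0,0,0.0]
    - [0,0,0,0,0,0,0.0]
    - [0,0,0,0,0,0,0.0]
    - [0,0,0,0,0,0,0.0]
    - [0,0,0,0,0,0,0.0]

```text
time_s: 26.4
ee_pos: [0.5014, -0.0392, 0.3018]
orientation: [180.0, -0.1, 175.5]
wrist_force: [-0.3, 2.9, -17.2]
finger_gap: 0.0473
```

```bash
python3 -c "
from h import *
avg(4)
im=crop('scene','pics/n.png',(230,165,310,240),8)"
```

```text
t 26.6 z [ 0.5014 -0.0393  0.3018] yaw 175.49 F [ -1.25   3.26 -16.83] M [0.675 0.243 0.309] sdMz 0.017 gap 0.0473 tau7 -0.29
```

View pics/n.png

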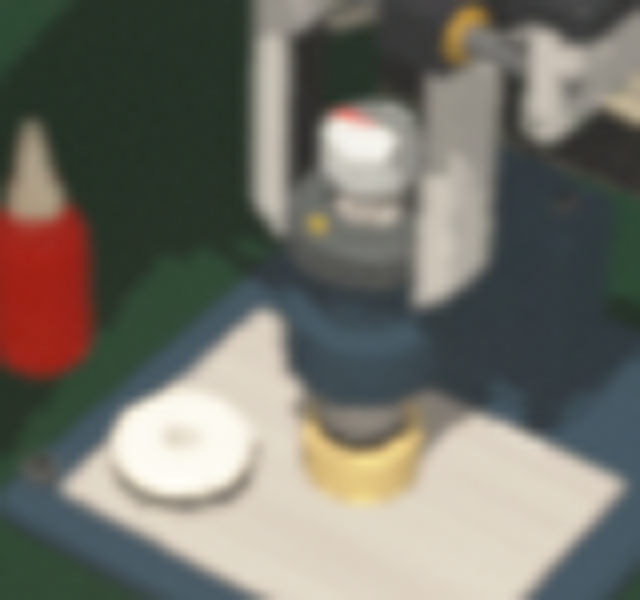

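Call:
jog_arm:
  plan:
    - [0,0,0.0005,0,0,0.04,0.0]
    - [0,0,0.0005,0,0,0.04,0.0]
    - [0,0,0,0,0,0,0.0]
    - [0,0,0,0,0,0,0.0]
    - [0,0,0,0,0,0,0.0]
    - [0,0,0,0,0,0,0.0]
    - [0,0,0,0,0,0,0.0]
    - [0,0,0,0,0,0,0.0]

```text
time_s: 27.65
ee_pos: [0.5013, -0.0392, 0.3017]
orientation: [180.0, -0.0, 170.8]
wrist_force: [-4.0, 4.2, -7.2]
finger_gap: 0.0473
```

```bash
python3 -c "
from h import *
avg(4)
im=crop('scene','pics/o.png',(230,165,310,240),8)"
```

```text
t 27.85 z [ 0.5013 -0.0392  0.3017] yaw 170.84 F [-3.91  3.38 -7.19] M [0.757 0.964 0.555] sdMz 0.022 gap 0.0472 tau7 -0.527
```

View pics/o.png

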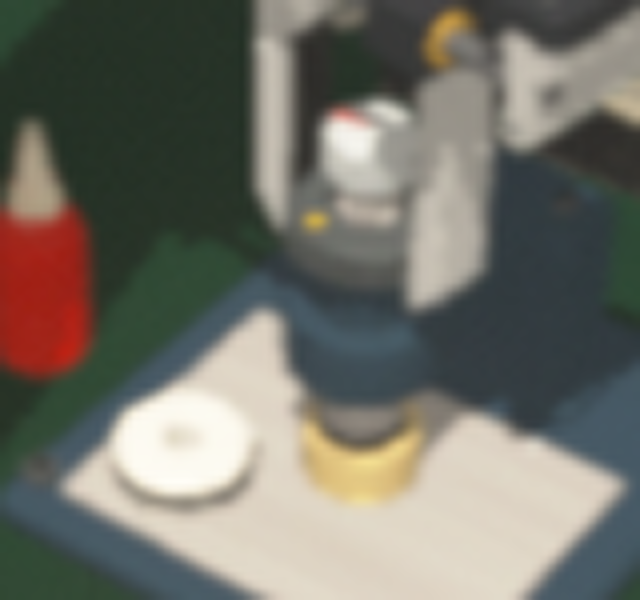

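Call:
jog_arm:
  plan:
    - [0,0,0.0003,0,0,0.04,0.0]
    - [0,0,0.0002,0,0,0.04,0.0]
    - [0,0,0,0,0,0,0.0]
    - [0,0,0,0,0,0,0.0]
    - [0,0,0,0,0,0,0.0]
    - [0,0,0,0,0,0,0.0]
    - [0,0,0,0,0,0,0.0]
    - [0,0,0,0,0,0,0.0]

```text
time_s: 28.9
ee_pos: [0.5012, -0.0393, 0.3016]
orientation: [180.0, -0.0, 166.2]
wrist_force: [-4.8, 4.2, -2.5]
finger_gap: 0.0473
```

```bash
python3 -c "
from h import *
avg(4)
im=crop('scene','pics/p.png',(230,165,310,240),8)
def dot(f):
    im=cv2.imread(f).astype(float); y=np.minimum(im[:,:,1],im[:,:,2])-im[:,:,0]
    y[:200]=0;y[260:]=0;y[:,:290]=0;y[:,400:]=0;y[y<40]=0
    ys,xs=np.nonzero(y);w=y[ys,xs];u=np.average(xs,weights=w);v=np.average(ys,weights=w)
    d=atz('scene',(230+u/8-.5,165+v/8-.5),.121)-[.5015,-.0393,.121]; print(f,u.round(1),v.round(1),np.hypot(d[0],d[1]).round(4),np.degrees(np.arctan2(d[1],d[0])).round(1)%360)
for f in ('s2','e','f','l','m','n','o','p'): dot('pics/%s.png'%f)
"
```

```text
t 29.1 z [ 0.5013 -0.0393  0.3016] yaw 166.25 F [-5.21  2.83 -1.84] M [0.767 1.225 0.51 ] sdMz 0.013 gap 0.0469 tau7 -0.508
pics/s2.png 317.3 222.9 0.018 156.8
pics/e.png 361.2 240.0 0.0174 205.7
pics/f.png 361.2 239.9 0.0173 205.6
pics/l.png 362.4 240.5 0.0175 206.9
pics/m.png 321.9 226.5 0.0179 163.5
pics/n.png 317.2 223.6 0.0182 157.7
pics/o.png 314.9 220.4 0.018 152.6
pics/p.png 313.9 218.4 0.0179 149.6
```

View pics/p.png

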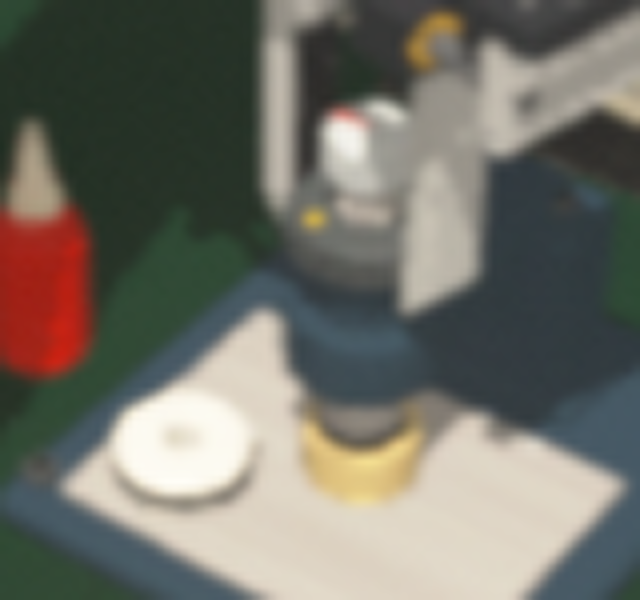

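Call:
jog_arm:
  plan:
    - [0,0,0,0,0,0.05,0.0]
    - [0,0,0,0,0,0.05,0.0]
    - [0,0,0,0,0,0.0,0.0]
    - [0,0,0,0,0,0,0.0]
    - [0,0,0,0,0,0,0.0]
    - [0,0,0,0,0,0,0.0]
    - [0,0,0,0,0,0,0.0]
    - [0,0,0,0,0,0,0.0]

```text
time_s: 30.15
ee_pos: [0.5014, -0.0392, 0.3017]
orientation: [180.0, 0.0, 160.6]
wrist_force: [-4.6, 3.1, -2.8]
finger_gap: 0.0475
```

```bash
cat >> h.py <<'E'
def dot(f):
    im=cv2.imread(f).astype(float); y=np.minimum(im[:,:,1],im[:,:,2])-im[:,:,0]
    y[:200]=0;y[260:]=0;y[:,:290]=0;y[:,400:]=0;y[y<40]=0
    ys,xs=np.nonzero(y);w=y[ys,xs];u=np.average(xs,weights=w);v=np.average(ys,weights=w)
    d=atz('scene',(230+u/8-.5,165+v/8-.5),.121)-[.5015,-.0393,.121]; print(f,u.round(1),v.round(1),np.hypot(d[0],d[1]).round(4),np.degrees(np.arctan2(d[1],d[0])).round(1)%360)
E
python3 -c "
from h import *
avg(4)
im=crop('scene','pics/q.png',(230,165,310,240),8)
dot('pics/q.png')
"
```

```text
t 30.35 z [ 0.5014 -0.0392  0.3017] yaw 160.59 F [-4.61  2.82 -2.38] M [0.725 1.096 0.751] sdMz 0.025 gap 0.0469 tau7 -0.767
pics/q.png 311.0 214.7 0.018 143.4
```

Call:
jog_arm:
  plan:
    - [0,0,0,0,0,0,0.05]
    - [0,0,0,0,0,0,0.065]
    - [0,0,0,0,0,0,0.07]
    - [0,0,-0.03,0,0,0,0.07]
    - [0,0,-0.05,0,0,0,0.07]
    - [0,0,-0.05,0,0,0,0.07]
    - [0,0,0,0,0,0,0.07]
    - [0,0,0,0,0,0,0.07]

```text
time_s: 31.4
ee_pos: [0.5014, -0.0394, 0.4303]
orientation: [180.0, 0.0, 160.6]
wrist_force: [-0.1, -0.1, -0.2]
finger_gap: 0.0702
```

```bash
python3 -c "
from h import *
avg(1)
im=crop('scene','pics/r.png',(230,165,310,240),8)
dot('pics/r.png')
"
```

```text
t 31.45 z [ 0.5012 -0.0394  0.4296] yaw 160.57 F [ 0.02 -0.73 -0.5 ] M [ 0.034  0.013 -0.035] sdMz 0.0 gap 0.0702 tau7 -0.002
pics/r.png 312.7 216.9 0.0179 147.0
```

View pics/r.png

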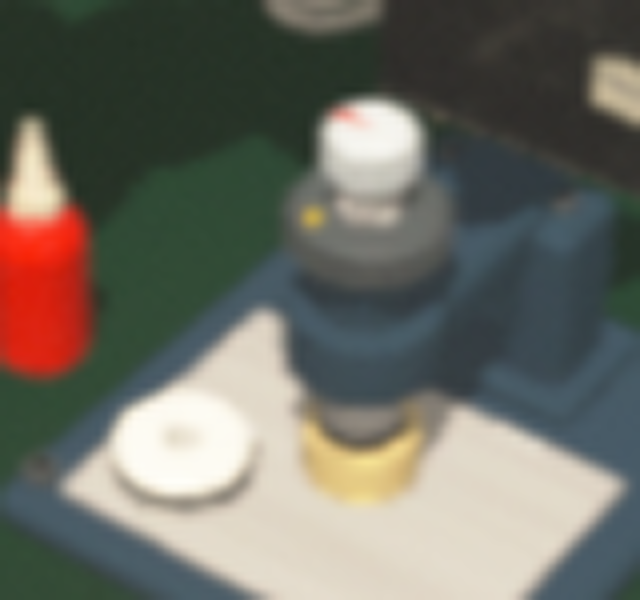

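The ring sprang back to about 147°, which is 0.17 rad tighter than at the start. The knob mark hasn't moved. There's plenty of time, so I'll tighten a bit more for margin.

Call:
jog_arm:
  plan:
    - [0,0,0.05,0,0,-0.1,0.07]
    - [0,0,0.05,0,0,-0.1,0.07]
    - [0,0,0.0275,0,0,0,0.06]
    - [0,0,0,0,0,0,0.055]
    - [0,0,0,0,0,0,0.05]
    - [0,0,0,0,0,0,0.03]
    - [0,0,0,0,0,0,0.0]
    - [0,0,0,0,0,0,0.0]

```text
time_s: 32.5
ee_pos: [0.502, -0.0394, 0.3038]
orientation: [180.0, 0.1, 172.0]
wrist_force: [0.8, -0.8, 1.4]
finger_gap: 0.0472
```

```bash
python3 -c "
from h import *
avg(2)
im=crop('scene','pics/u.png',(230,165,310,240),8)
dot('pics/u.png')
"
```

```text
t 32.6 z [ 0.502  -0.0394  0.3038] yaw 172.04 F [0.12 0.51 3.87] M [-0.064 -0.087  0.035] sdMz 0.009 gap 0.0475 tau7 -0.027
pics/u.png 312.7 217.0 0.018 147.2
```

Call:
jog_arm:
  plan:
    - [0,0,0,0,0,0.06,0.0]
    - [0,0,0,0,0,0.06,0.0]
    - [0,0,0,0,0,0.05,0.0]
    - [0,0,0,0,0,0,0.0]
    - [0,0,0,0,0,0,0.0]
    - [0,0,0,0,0,0,0.0]
    - [0,0,0,0,0,0,0.0]
    - [0,0,0,0,0,0,0.0]

```text
time_s: 33.65
ee_pos: [0.5021, -0.0394, 0.3037]
orientation: [-180.0, 0.1, 162.5]
wrist_force: [-0.2, -0.8, 6.9]
finger_gap: 0.0471
```

```bash
python3 -c "
from h import *
avg(3)
im=crop('scene','pics/v.png',(230,165,310,240),8)
dot('pics/v.png')
"
```

```text
t 33.8 z [ 0.5021 -0.0394  0.3037] yaw 162.48 F [-0.06 -1.49  6.6 ] M [-0.221 -0.023  0.732] sdMz 0.026 gap 0.0476 tau7 -0.713
pics/v.png 310.1 211.5 0.0179 138.6
```

Call:
jog_arm:
  plan:
    - [0,0,0,0,0,-0.03,0.0]
    - [0,0,0,0,0,0,0.05]
    - [0,0,0,0,0,0,0.07]
    - [0,0,0,0,0,0,0.07]
    - [0,0,-0.03,0,0,0,0.07]
    - [0,0,-0.05,0,0,0,0.07]
    - [0,0,-0.05,0,0,0,0.07]
    - [0,0,0,0,0,0,0.07]

```text
time_s: 34.85
ee_pos: [0.5026, -0.0395, 0.4363]
orientation: [179.9, 0.4, 164.0]
wrist_force: [0.6, 0.4, -0.6]
finger_gap: 0.0699
```

```bash
python3 -c "
from h import *
avg(1)
im=crop('scene','pics/w.png',(230,165,310,240),8)
dot('pics/w.png')
to(None)
"
```

```text
t 34.9 z [ 0.5018 -0.0393  0.4342] yaw 164.02 F [-0.1  -0.13 -0.23] M [-0.036  0.036  0.012] sdMz 0.0 gap 0.0697 tau7 -0.009
pics/w.png 310.9 212.6 0.0178 140.5
t 34.95 pos [ 0.5013 -0.0392  0.4329] rpy [179.99   0.   164.03] j [ -4.2  22.1   7.6 108.1  -3.7  50.   79.3] F [ 0.05  0.34 -0.64] M [0.04  0.02  0.032] gap 0.07
```

View pics/w.png

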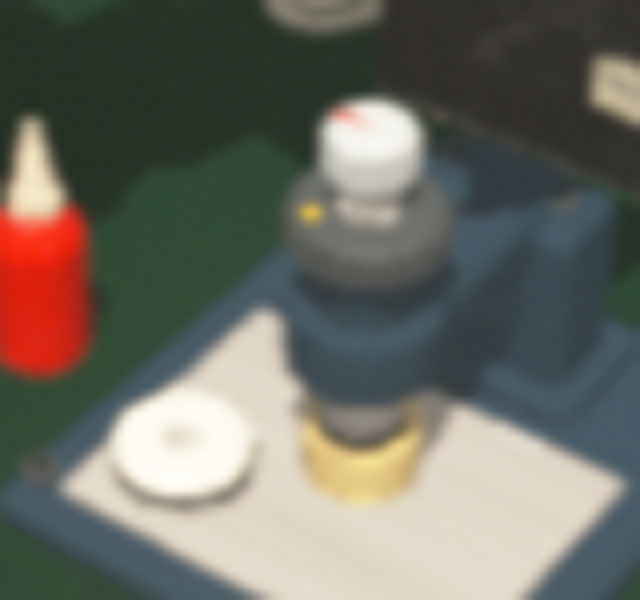

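The ring dot rests at (311,213), about 0.28 rad tighter than at the start. The knob mark, bush and piston haven't moved and the gripper is clear, so I'm handing in.

```bash
python3 -c "
from cell import *
print(finish_job())"
```

```text
the job is handed in; nothing more can be done
None
```

I slackened the lock ring, wound the screw down onto the tan bush, tightened the ring again and handed the job in with the arm lifted clear. No verdict came back. It took about 35 s of the 72 s allowed.

- **Slackening:** I turned the ring about 0.8 rad anticlockwise. Its yellow dot followed, going from 157° to 206°, and torque stayed low.
- **Winding down:** I turned the knob about 77° clockwise, which lowered the screw roughly 4 mm. Knob torque rose steadily from about 0.08 to 0.22 N m.
- **Tightening:** I turned the ring clockwise twice, up to about 0.75 N m. After I let go, the dot rested at 140.5°, about 0.28 rad tighter than at the start. It had sprung back a few degrees each time I let go.

**Last checks:** In the last picture the knob mark had not turned during tightening. The bush and the white piston showed no shift, and the wrist force was about zero.

**Not directly confirmed:**
- **Foot force:** I estimate about 40 N, possibly 28–66 N. It comes only from knob torque, the screw lead I measured and one small back-off test. One 0.03 rad step showed no torque rise, though the next one did.
- **Ring angle:** I know it only relative to the start, because the joint's zero was never visible.
- **Knob mark:** it read 79–95° of turn against the 77° I applied. That is too coarse to rule out a small back-off after I let go.

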